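# Dust and test a batch of power modules

## Task

Lay every power module from the blue mat on the stage, centred in the bays between the stops, one module to a bay and its long side parallel to the stops, then press the air duster's red cap down and let it up, and press the tester's white, yellow and green keys in that order, one at a time; every module must still be in place for the puff and for each key, so put right any that shifts and press again. After that set the modules flat in the black tray, not stacked, and only when all are in it press the red key to switch off. Never press the blue key, and leave the tools and other things on the bench where they are.

Things in the scene. Friction and masses are not known exactly. Their poses are not given: they have to be found in the camera images.
- board_0: Power module, only in some runs: green circuit board 70 (x) x 46 (y) x 5 mm, black heat sink on its middle 32 (x) x 24 (y) mm, from 5 to 28 mm above the underside: the grip, across y. Terminal block at +x 14 mm high, capacitors at -x 13 mm. 60-130 g. Origin: centre of underside. Either way round will do. Starts flat on a blue mat (200 x 210 x 3 mm), left or right of the stage.
- board_1: Power module, only in some runs: green circuit board 70 (x) x 46 (y) x 5 mm, black heat sink on its middle 32 (x) x 24 (y) mm, from 5 to 28 mm above the underside: the grip, across y. Terminal block at +x 14 mm high, capacitors at -x 13 mm. 60-130 g. Origin: centre of underside. Either way round will do. Starts flat on a blue mat (200 x 210 x 3 mm), left or right of the stage.
- board_2: Power module, only in some runs: red circuit board 70 (x) x 46 (y) x 5 mm, black heat sink on its middle 32 (x) x 24 (y) mm, from 5 to 28 mm above the underside: the grip, across y. Terminal block at +x 14 mm high, capacitors at -x 13 mm. 60-130 g. Origin: centre of underside. Either way round will do. Starts flat on a blue mat (200 x 210 x 3 mm), left or right of the stage.
- board_3: Power module, only in some runs: blue circuit board 70 (x) x 46 (y) x 5 mm, black heat sink on its middle 32 (x) x 24 (y) mm, from 5 to 28 mm above the underside: the grip, across y. Terminal block at +x 14 mm high, capacitors at -x 13 mm. 60-130 g. Origin: centre of underside. Either way round will do. Starts flat on a blue mat (200 x 210 x 3 mm), left or right of the stage.
- stage: Fixed aluminium plate 120 (x) x 232 (y) x 8 mm; origin: centre of underside. Four dark stops, 60 mm long along x, 16 mm wide, 8 mm above the plate (tops 16 mm above the table), make three bays side by side along y, 68 mm apart, open along x; each is 52 mm wide between stops, 3 mm of play on each side of a board.
- bay_0 (a point): Centre of bay 0 on the stage plate's upper face (8 mm above the table), marked by a white-edged 70 x 46 mm outline; axes as the stage: a board lies with its long side along stage x.
- bay_1 (a point): Centre of bay 1 on the stage plate's upper face (8 mm above the table), marked by a white-edged 70 x 46 mm outline; axes as the stage: a board lies with its long side along stage x.
- bay_2 (a point): Centre of bay 2 on the stage plate's upper face (8 mm above the table), marked by a white-edged 70 x 46 mm outline; axes as the stage: a board lies with its long side along stage x.
- tray: Fixed open black tray for tested modules, 150 (x) x 240 (y) mm outside, 22 mm high, walls and floor 4-5 mm; origin at the centre of its underside. On the other side of the stage from the mat. Three boards fit side by side, long side along tray x, at y = -70, 0 and 70 mm.
- console: Fixed grey tester console box 95 (x) x 270 (y) x 40 mm, origin at the centre of its underside, five sprung keys in a row on top, 48 mm apart along its y, in an order that changes.
- key_white_top (a point): Centre of the top face of the white key (24 mm across), pressed straight down. Sprung: 62 mm above the table when up, 6 mm lower when fully down (about 5 N), and it rises again; it counts as pressed beyond 4 mm.
- key_yellow_top (a point): Centre of the top face of the yellow key (24 mm across), pressed straight down. Sprung: 62 mm above the table when up, 6 mm lower when fully down (about 5 N), and it rises again; it counts as pressed beyond 4 mm.
- key_green_top (a point): Centre of the top face of the green key (24 mm across), pressed straight down. Sprung: 62 mm above the table when up, 6 mm lower when fully down (about 5 N), and it rises again; it counts as pressed beyond 4 mm.
- key_red_top (a point): Centre of the top face of the red key (24 mm across), pressed straight down. Sprung: 62 mm above the table when up, 6 mm lower when fully down (about 5 N), and it rises again; it counts as pressed beyond 4 mm.
- key_blue_top (a point): Centre of the top face of the blue key (24 mm across), pressed straight down. Sprung: 62 mm above the table when up, 6 mm lower when fully down (about 5 N), and it rises again; it counts as pressed beyond 4 mm.
- can: Fixed air duster can, white and blue, 48 mm across, in a square dark 75 mm clamp foot, shoulder 92 mm above the table; red sprung cap on top at 110 mm. Origin at the centre of its underside; outlet towards its -x.
- cap_top (a point): Centre of the top face of the duster can's red cap (22 mm across), pressed straight down. Sprung: 110 mm above the table when up, 6 mm lower when fully down (1.3 N to start, about 5.2 N to bottom), and it rises again; it counts as pressed beyond 4 mm.
- spool: Bystander, to be left where it lies: orange solder spool 52 mm across, 42 high.
- jar: Bystander, to be left where it lies: small flux jar 44 mm across, 50 high.
- driver: Bystander, to be left where it lies: red screwdriver 150 mm long.
- meter: Bystander, to be left where it lies: yellow multimeter 150 x 75 x 34 mm.
- tin: Bystander, to be left where it lies: small steel tin 64 mm across, 35 high.
- relay: Bystander, to be left where it lies: white relay block 30 x 30 x 28 mm.
- wrench: Bystander, to be left where it lies: steel wrench 130 mm long.
Things that resemble listed ones, but are neither listed nor needed, are in the scene too. Leave any pink look-alike of the can alone.

How it is judged (in metres and radians):
On the way, in this order (a step that is already met when the one before it is completed fails the run):
1. every module lies centred in a bay of the stage, one to a bay, let go (((horizontal distance between board_0 and bay_0 below 0.008 m and z of board_0 in the frame of stage below 0.012 m and angle between board_0's own z axis and vertical below 0.08 rad and angle between the x axis of board_0 and the x axis of stage, either way round below 0.12 rad and linear speed of board_0 below 0.03 m/s and contact force between the fingers and board_0 below 0.2 N) or (horizontal distance between board_0 and bay_1 below 0.008 m and z of board_0 in the frame of stage below 0.012 m and angle between board_0's own z axis and vertical below 0.08 rad and angle between the x axis of board_0 and the x axis of stage, either way round below 0.12 rad and linear speed of board_0 below 0.03 m/s and contact force between the fingers and board_0 below 0.2 N) or (horizontal distance between board_0 and bay_2 below 0.008 m and z of board_0 in the frame of stage below 0.012 m and angle between board_0's own z axis and vertical below 0.08 rad and angle between the x axis of board_0 and the x axis of stage, either way round below 0.12 rad and linear speed of board_0 below 0.03 m/s and contact force between the fingers and board_0 below 0.2 N)) and ((horizontal distance between board_1 and bay_0 below 0.008 m and z of board_1 in the frame of stage below 0.012 m and angle between board_1's own z axis and vertical below 0.08 rad and angle between the x axis of board_1 and the x axis of stage, either way round below 0.12 rad and linear speed of board_1 below 0.03 m/s and contact force between the fingers and board_1 below 0.2 N) or (horizontal distance between board_1 and bay_1 below 0.008 m and z of board_1 in the frame of stage below 0.012 m and angle between board_1's own z axis and vertical below 0.08 rad and angle between the x axis of board_1 and the x axis of stage, either way round below 0.12 rad and linear speed of board_1 below 0.03 m/s and contact force between the fingers and board_1 below 0.2 N) or (horizontal distance between board_1 and bay_2 below 0.008 m and z of board_1 in the frame of stage below 0.012 m and angle between board_1's own z axis and vertical below 0.08 rad and angle between the x axis of board_1 and the x axis of stage, either way round below 0.12 rad and linear speed of board_1 below 0.03 m/s and contact force between the fingers and board_1 below 0.2 N)) and ((horizontal distance between board_2 and bay_0 below 0.008 m and z of board_2 in the frame of stage below 0.012 m and angle between board_2's own z axis and vertical below 0.08 rad and angle between the x axis of board_2 and the x axis of stage, either way round below 0.12 rad and linear speed of board_2 below 0.03 m/s and contact force between the fingers and board_2 below 0.2 N) or (horizontal distance between board_2 and bay_1 below 0.008 m and z of board_2 in the frame of stage below 0.012 m and angle between board_2's own z axis and vertical below 0.08 rad and angle between the x axis of board_2 and the x axis of stage, either way round below 0.12 rad and linear speed of board_2 below 0.03 m/s and contact force between the fingers and board_2 below 0.2 N) or (horizontal distance between board_2 and bay_2 below 0.008 m and z of board_2 in the frame of stage below 0.012 m and angle between board_2's own z axis and vertical below 0.08 rad and angle between the x axis of board_2 and the x axis of stage, either way round below 0.12 rad and linear speed of board_2 below 0.03 m/s and contact force between the fingers and board_2 below 0.2 N)) and ((horizontal distance between board_3 and bay_0 below 0.008 m and z of board_3 in the frame of stage below 0.012 m and angle between board_3's own z axis and vertical below 0.08 rad and angle between the x axis of board_3 and the x axis of stage, either way round below 0.12 rad and linear speed of board_3 below 0.03 m/s and contact force between the fingers and board_3 below 0.2 N) or (horizontal distance between board_3 and bay_1 below 0.008 m and z of board_3 in the frame of stage below 0.012 m and angle between board_3's own z axis and vertical below 0.08 rad and angle between the x axis of board_3 and the x axis of stage, either way round below 0.12 rad and linear speed of board_3 below 0.03 m/s and contact force between the fingers and board_3 below 0.2 N) or (horizontal distance between board_3 and bay_2 below 0.008 m and z of board_3 in the frame of stage below 0.012 m and angle between board_3's own z axis and vertical below 0.08 rad and angle between the x axis of board_3 and the x axis of stage, either way round below 0.12 rad and linear speed of board_3 below 0.03 m/s and contact force between the fingers and board_3 below 0.2 N))), for 0.3 s.
2. the duster cap is pressed down with every module still in its bay (all of step 1 and height (world z) of cap_top below 0.106 m), for 0.05 s.
3. the white key is pressed, alone, with every module still in its bay (all of step 1 and height (world z) of key_white_top below 0.058 m and height (world z) of each of key_yellow_top, key_green_top, key_red_top, key_blue_top above 0.06 m and height (world z) of cap_top above 0.108 m), for 0.05 s.
4. the yellow key is pressed, alone, with every module still in its bay (all of step 1 and height (world z) of key_yellow_top below 0.058 m and height (world z) of each of key_white_top, key_green_top, key_red_top, key_blue_top above 0.06 m and height (world z) of cap_top above 0.108 m), for 0.05 s.
5. the green key is pressed, alone, with every module still in its bay (all of step 1 and height (world z) of key_green_top below 0.058 m and height (world z) of each of key_white_top, key_yellow_top, key_red_top, key_blue_top above 0.06 m and height (world z) of cap_top above 0.108 m), for 0.05 s.
6. every module lies flat in the tray, let go (x of board_0 in the frame of tray between -0.06 and 0.06 m and y of board_0 in the frame of tray between -0.105 and 0.105 m and z of each of board_0, board_1, board_2, board_3 in the frame of tray below 0.01 m and angle between each of board_0, board_1, board_2, board_3's own z axis and vertical below 0.1 rad and linear speed of each of board_0, board_1, board_2, board_3 below 0.03 m/s and contact force between the fingers and board_0 below 0.2 N and x of board_1 in the frame of tray between -0.06 and 0.06 m and y of board_1 in the frame of tray between -0.105 and 0.105 m and contact force between the fingers and board_1 below 0.2 N and x of board_2 in the frame of tray between -0.06 and 0.06 m and y of board_2 in the frame of tray between -0.105 and 0.105 m and contact force between the fingers and board_2 below 0.2 N and x of board_3 in the frame of tray between -0.06 and 0.06 m and y of board_3 in the frame of tray between -0.105 and 0.105 m and contact force between the fingers and board_3 below 0.2 N), for 0.3 s.
7. the red key is pressed, alone, with every module in the tray (all of step 6 and height (world z) of key_red_top below 0.058 m and height (world z) of each of key_white_top, key_yellow_top, key_green_top, key_blue_top above 0.06 m and height (world z) of cap_top above 0.108 m), for 0.05 s.
At the end, for the whole second after the job is handed in: Every module that is present lies inside the black tray, flat on its floor (within 0.1 rad, not stacked), released and still; all keys and the duster cap are up. On the stage a module counts as centred within 8 mm of a bay's centre, flat, and within 0.12 rad of the stage's direction (all of step 6 and height (world z) of each of key_white_top, key_yellow_top, key_green_top, key_red_top, key_blue_top above 0.06 m and height (world z) of cap_top above 0.108 m); the robot touches nothing.
It fails at once if the blue key is pressed (height (world z) of key_blue_top below 0.058 m).
It fails at once if two keys are down at once (height (world z) of each of key_white_top, key_yellow_top below 0.058 m or height (world z) of each of key_white_top, key_green_top below 0.058 m or height (world z) of each of key_white_top, key_red_top below 0.058 m or height (world z) of each of key_white_top, key_blue_top below 0.058 m or height (world z) of each of key_yellow_top, key_green_top below 0.058 m or height (world z) of each of key_yellow_top, key_red_top below 0.058 m or height (world z) of each of key_yellow_top, key_blue_top below 0.058 m or height (world z) of each of key_green_top, key_red_top below 0.058 m or height (world z) of each of key_green_top, key_blue_top below 0.058 m or height (world z) of each of key_red_top, key_blue_top below 0.058 m).
It fails at once if a bystander is moved by more than 5 cm (distance of any of spool, jar, driver, meter, tin, relay, wrench from where it was at the start of the episode above 0.05 m).
Of board_0, board_1, board_2, board_3 only 2 to 3 are there at a start; the rules pass over those that are not, and their reading is None.
At some moment in a run one of board_0, board_1, board_2, board_3 may be knocked a few centimetres aside while the robot is not near it.
Once in a run the grip may slacken for a moment while it holds something.
It also fails if it takes over 210 s, if anything falls off the work surface, if the arm or the gripper's body presses on something with over 40 N, if the wrist force passes 120 N, or if a joint passes its speed limit or range.

## Robot

A 6-joint arm with a two-finger parallel gripper is mounted at the origin on the work surface. World frame = base frame: x ahead of the robot, y to its left, z up, the work surface at z = 0. Lengths are in m, angles in degrees, forces in N, time in s.
With the tool pointing down it reaches from about 0.35 to 0.875 m from the base axis. Payload 4.2 kg.
Tool frame: the origin (TCP) lies on the centre line of the jaws, within the pads' length; the fingertips stand r.tip_extent ahead of it and the grasp point (between the pads) lies 11 mm behind it (r.tip_extent is the distance from the TCP to the fingertips, in m); z points along the fingers, y is the line along which they close (so a half turn about z gives the same grasp; the last joint's range is limited). The gripper opens to 87 mm and grips with 3 to 60 N. Pads are 19 mm wide; open, the fingers measure 117 mm over their backs; the gripper's body (75 mm by 190 mm) begins 51 mm behind the grasp point.
Start: joints at [-52.506, 22.042, 0.453, 0, -68.411, -14.817], TCP at [0.241, -0.577, 0.231] pointing down, gripper open.
Joint ranges: [-179.83, 179.83], [-69.29, 118.12], [-61.27, 80.66], [-181.25, 117.63], [-171.15, -9.14], [-177.46, 177.46]. Speed limits (degrees/s): [159.86, 159.86, 180, 180, 180, 180].

## Interface

Orientations are given as a 3x3 rotation matrix whose columns are the frame's x, y, z axes.
In Python, from station import r gives the robot as it stands.
- The arm moves only by the shell command python3 -m jog 'ROWS'. ROWS is text: rows parted by semicolons, each of 5 numbers parted by spaces: the opening, from 0 (shut) to 1 (fully open), then the shift along the world's x, y, z in mm, then the turn about the world's z in degrees. In form: hand dx dy dz roll; .... A call has 1 to 5 rows; each row shifts and turns the commanded pose from where the row before left it; what a row does not reach is not made up. A row lasts 1/8 s, in which the tool goes at most 62.5 mm and 10.7 degrees, less where a joint would pass 70% of its speed; a pose out of reach is approached as far as the arm can. A call is refused whole if a number of a shift passes 62.5 or a number of a turn 10.7, either way. A call with a gripper value outside its range is refused whole. The fingers move at their own pace and stop on an object; the grip force is fixed at half the most. Time passes only in rows, so rows that do not move let the fingers close. It gives the time, the measured TCP pose, the force, the opening and the grip force at its end, in the units of the state.
- r.sense(): the state, without advancing time (a new reading comes with each control period).
- r.capture(name): name is "side" or "top"; returns a dict with "pixels" (420x560x3 uint8, red, green, blue), "fovy" (degrees; the focal length in pixels is half the picture's height over the tangent of half this angle, whatever the lens; pixels are square), "cx", "cy" (the principal point, pixels), "origin" and "orientation" of the camera in the world. Camera axes: x right, y down, z forward; pixel columns grow to the right and rows downward; lengths in m; the calibration is good to about 2 mm. A picture is of the moment at which its call begins. There is no depth.
- r.finish_job(): hands the job in; it is judged then, once.
The state is a dict: "time_s": time; "joints": joint angles; "joint_velocities": joint speeds; "effort": joint torques, N m; "tcp_pos": TCP position; "ee_rot": TCP orientation; "wrist_force": force on the tool from outside, world axes, zero at the start; "moment": the same for the moment, N m; "gripper_width": opening from 0.0 (shut) to 1.0 (fully open); "gripper_force": force on a finger pad.
Only numpy, scipy, OpenCV 4.12 (cv2) and the standard library are available. Lean on these libraries where they do the work, as an engineer would, in place of code of your own. Each camera call takes 0.05 s, during which the arm holds its last target. There are 200 camera calls.

## Working session

There is one attempt and no reset: what is moved stays moved. The work goes in short steps, Python scripts to look and compute and a shell command to move; the robot and the scene stay as the last step left them, time stands still between calls to the robot, and variables do not carry over. Pictures are saved under pics/ and viewed, at most 14 in all, crops included, and the job is handed in when it is done.

```bash
mkdir -p pics; ls
cat > h.py <<'E'
import numpy as np, cv2, json
from station import r
def snap(n, f=None):
    c=r.capture(n); c['pixels']=np.array(c['pixels'])
    if f: cv2.imwrite('pics/'+f, c['pixels'][:,:,::-1])
    return c
def ray(c,u,v):
    f=c['pixels'].shape[0]/2/np.tan(np.radians(c['fovy'])/2)
    d=np.array(c['orientation'])@np.array([(u-c['cx'])/f,(v-c['cy'])/f,1.0])
    return np.array(c['origin']),d/np.linalg.norm(d)
def onz(c,u,v,z):
    o,d=ray(c,u,v); return o+d*(z-o[2])/d[2]
def proj(c,p):
    f=c['pixels'].shape[0]/2/np.tan(np.radians(c['fovy'])/2)
    q=np.array(c['orientation']).T@(np.array(p)-np.array(c['origin']))
    return np.array([c['cx']+f*q[0]/q[2],c['cy']+f*q[1]/q[2]])
def tri(c1,p1,c2,p2):
    o1,d1=ray(c1,*p1);o2,d2=ray(c2,*p2)
    s=np.linalg.lstsq(np.c_[d1,-d2],o2-o1,rcond=None)[0]
    a=o1+s[0]*d1;b=o2+s[1]*d2
    return (a+b)/2,np.linalg.norm(a-b)
def blobs(c,lo,hi,mina=60):
    m=cv2.inRange(cv2.cvtColor(np.ascontiguousarray(c['pixels']),cv2.COLOR_RGB2HSV),np.array(lo),np.array(hi))
    n,_,s,ce=cv2.connectedComponentsWithStats(m)
    return [(ce[i].round(1).tolist(),s[i].tolist()) for i in range(1,n) if s[i,4]>=mina]
E
python3 - <<'E'
from h import *
a=snap('top','top0.png');b=snap('side','side0.png')
for c in(a,b):print(c['fovy'],c['cx'],c['cy'],c['origin'],np.round(c['orientation'],3).tolist())
print(r.tip_extent,r.sense())
E
```

```text
pics
50.92840066564095 270.375387331647 215.35234888477277 [0.37741126 0.01350298 1.11821113] [[-0.117, -0.967, 0.228], [-0.993, 0.114, -0.029], [0.003, -0.23, -0.973]]
50.09392355488339 277.50299672210934 211.88876772078757 [0.13428097 0.71376429 0.89409265] [[-0.838, -0.377, 0.394], [-0.546, 0.57, -0.614], [0.007, -0.73, -0.684]]
0.008 {'time_s': 0.1, 'joints': array([-5.25069365e+01,  2.20849716e+01,  3.87556018e-01, -2.41154363e-02,
       -6.84096107e+01, -1.48170777e+01]), 'joint_velocities': array([-0.00154048, -0.0725323 ,  0.0879102 ,  0.0510754 , -0.01608059,
       -0.04038159]), 'effort': array([-3.36282146e-04, -3.91690207e+01,  1.87934715e+01,  4.23190311e+00,
        1.34762100e-02, -7.67029269e-05]), 'tcp_pos': array([ 0.2407693 , -0.57620502,  0.2295863 ]), 'ee_rot': array([[-9.22759548e-01, -3.85375315e-01, -8.26426625e-04],
       [-3.85376189e-01,  9.22757950e-01,  1.72027581e-03],
       [ 9.96399065e-05,  1.90588607e-03, -9.99998179e-01]]), 'wrist_force': array([ 1.38449241,  0.11930835, -0.45231409]), 'moment': array([-0.00035593,  0.03982234,  0.01434448]), 'gripper_force': 0.0, 'gripper_width': 0.9997776267108491}
```

View pics/top0.png

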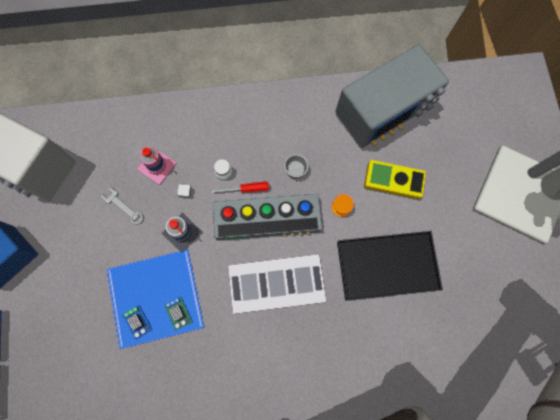

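View pics/side0.png

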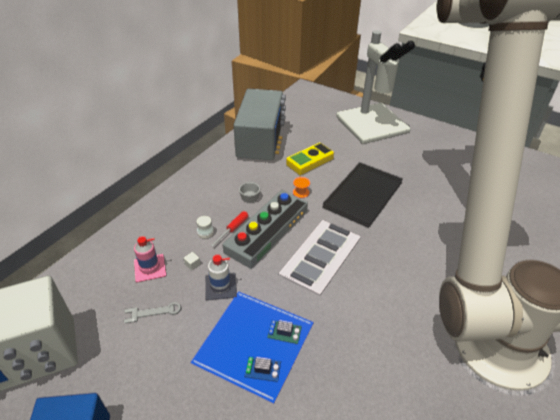

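The top view shows two modules on the mat, a blue one at (137,322) and a green one at (177,313). The stage is at (277,283), the tray at (389,266), and the cap at (174,225). The keys, left to right, are red, yellow, green, white and blue, at (229..305, 211). I'll zoom in and measure.

Run:
```python
from h import *
a=snap('top');b=snap('side')
A=a['pixels'][205:350,105:345,::-1];B=b['pixels'][185:400,190:410,::-1]
cv2.imwrite('pics/ca.png',cv2.resize(np.ascontiguousarray(A),(794,480),interpolation=cv2.INTER_CUBIC))
cv2.imwrite('pics/cb.png',cv2.resize(np.ascontiguousarray(B),(600,586),interpolation=cv2.INTER_CUBIC))
R={'red':([0,150,120],[6,255,255]),'yellow':([22,150,120],[35,255,255]),'green':([55,120,60],[90,255,255]),'blue':([105,150,60],[125,255,255]),'white':([0,0,175],[179,40,255]),'black':([0,0,0],[179,255,40])}
for k,(lo,hi) in R.items():
    for n,c in(('top',a),('side',b)):
        print(k,n,[(x,s[2:]) for x,s in blobs(c,lo,hi,25) if (n=='top' and 100<x[0]<450 and 140<x[1]<360) or (n=='side' and 120<x[0]<410 and 180<x[1]<400)])
```

```text
red top [([147.1, 152.2], [12, 10, 62]), ([254.6, 186.8], [28, 10, 231]), ([227.3, 212.0], [10, 9, 73]), ([174.0, 224.3], [13, 12, 69])]
red side [([237.6, 220.5], [21, 19, 171]), ([241.6, 236.0], [10, 7, 55]), ([142.4, 240.3], [15, 9, 66]), ([217.8, 258.8], [16, 9, 72])]
yellow top [([395.1, 179.7], [61, 38, 880]), ([246.7, 210.6], [10, 10, 82])]
yellow side [([252.9, 225.5], [9, 8, 59])]
green top [([380.7, 174.0], [18, 19, 247]), ([266.4, 209.4], [10, 10, 84])]
green side [([263.6, 215.0], [8, 7, 47]), ([249.2, 366.0], [7, 16, 47])]
blue top [([304.8, 206.4], [11, 10, 85]), ([153.1, 295.6], [94, 98, 5289])]
blue side [([283.8, 196.3], [8, 6, 36]), ([249.9, 345.5], [122, 110, 6073])]
white top [([221.2, 165.9], [15, 15, 178]), ([183.3, 189.6], [12, 12, 117]), ([110.4, 196.6], [11, 11, 34]), ([122.1, 206.1], [19, 18, 81]), ([285.5, 207.5], [8, 8, 52]), ([276.0, 283.7], [98, 60, 2611])]
white side [([273.9, 204.4], [7, 6, 39]), ([203.3, 220.4], [15, 12, 132]), ([319.6, 256.6], [81, 74, 1746]), ([201.8, 232.1], [13, 8, 50]), ([141.3, 249.4], [12, 5, 38]), ([190.8, 257.2], [15, 13, 109]), ([216.2, 268.5], [20, 14, 118]), ([131.4, 314.6], [11, 13, 60]), ([148.1, 311.6], [23, 6, 59])]
black top [([400.7, 177.9], [10, 9, 32]), ([416.0, 183.0], [9, 9, 37]), ([421.8, 250.5], [64, 57, 292]), ([366.7, 239.0], [17, 3, 27])]
black side []
```

View pics/ca.png

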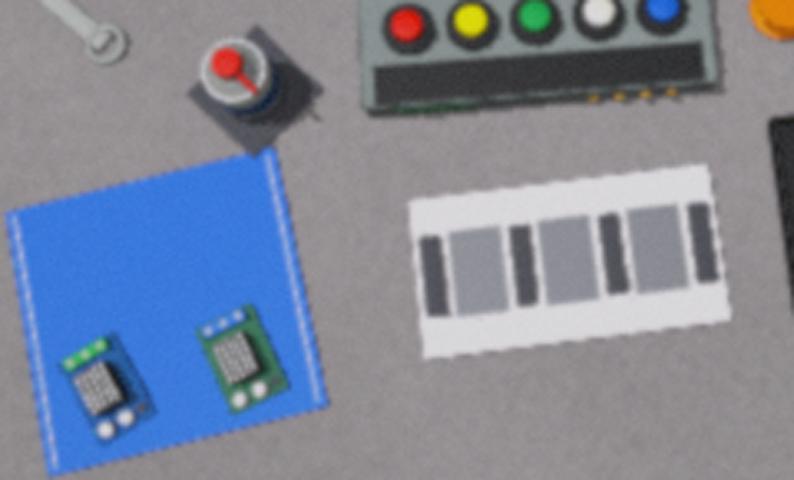

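View pics/cb.png

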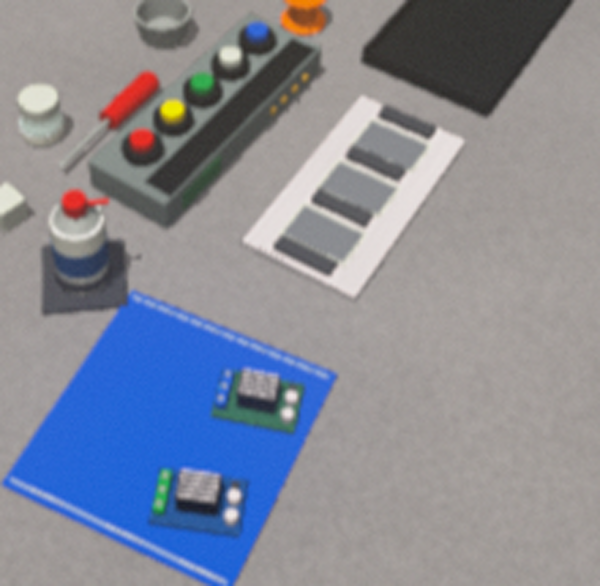

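The crops show the heat sinks clearly: blue module at top (135.5,322) and side (262.5,364), green module at top (176,313) and side (285,326). The stage outline and bays are clean in both views.

Run:
```python
from h import *
a=snap('top');b=snap('side')
P=lambda n,p,q:print(n,*[np.round(x*1000,1) for x in tri(a,p,b,q)])
for n,p,q in[('red',(227.3,212),(241.6,236)),('yel',(246.7,210.6),(252.9,225.5)),('grn',(266.4,209.4),(263.6,215)),('wht',(285.5,207.5),(273.9,204.4)),('blu',(304.8,206.4),(283.8,196.3)),('cap',(173.3,223.5),(217,258.6))]:P(n,p,q)
ca=lambda u,v:(105+(u+.5)/3.308-.5,205+(v+.5)/3.310-.5)
cb=lambda u,v:(190+(u+.5)/2.727-.5,185+(v+.5)/2.7256-.5)
P('Bsink',ca(98,386),cb(198,485));P('Gsink',ca(236,355),cb(259,382))
P('Bterm',ca(86,353),cb(163,489));P('Bcap',ca(116,421),cb(233,504))
P('Gterm',ca(223,322),cb(224,386));P('Gcap',ca(250,390),cb(289,403))
# stage + tray
for n,c,w in(('top',a,(225,250,330,315)),('side',b,(278,215,365,295))):
  g=cv2.cvtColor(np.ascontiguousarray(c['pixels']),cv2.COLOR_RGB2HSV)
  m=cv2.inRange(g,np.array([0,0,165]),np.array([179,45,255]));k=np.zeros_like(m);k[w[1]:w[3],w[0]:w[2]]=m[w[1]:w[3],w[0]:w[2]]
  k=cv2.morphologyEx(k,cv2.MORPH_OPEN,np.ones((2,2)))
  h=cv2.convexHull(np.vstack(cv2.findContours(k,cv2.RETR_EXTERNAL,2)[0]))
  ap=cv2.approxPolyDP(h,5,True)[:,0];print(n,'stage',ap.tolist());pts=np.array([onz(c,*p,.008)[:2] for p in ap])*1000;print(pts.round(1).tolist(),pts.mean(0))
  # bays: gray patches
  s=cv2.inRange(g,np.array([100,15,100]),np.array([125,60,165]));
  z=np.zeros_like(s);z[w[1]:w[3],w[0]:w[2]]=s[w[1]:w[3],w[0]:w[2]]
  z=cv2.morphologyEx(z,cv2.MORPH_OPEN,np.ones((3,3)))
  for ct in cv2.findContours(z,cv2.RETR_EXTERNAL,2)[0]:
    if cv2.contourArea(ct)>60:
      M=cv2.moments(ct);u=M['m10']/M['m00'],M['m01']/M['m00'];print(' bay',np.round(u,1),cv2.contourArea(ct),(onz(c,*u,.008)*1000).round(1))
  m=cv2.inRange(g,np.array([0,0,0]),np.array([179,255,75]));w=(325,222,455,310) if n=='top' else (315,155,412,232)
  k=np.zeros_like(m);k[w[1]:w[3],w[0]:w[2]]=m[w[1]:w[3],w[0]:w[2]]
  ct=max(cv2.findContours(k,cv2.RETR_EXTERNAL,2)[0],key=cv2.contourArea)
  ap=cv2.approxPolyDP(cv2.convexHull(ct),6,True)[:,0];print(n,'tray',ap.tolist());pts=np.array([onz(c,*p,.022)[:2] for p in ap])*1000;print(pts.round(1).tolist(),pts.mean(0))
```

```text
red [647.2  86.4  53.6] 1.0
yel [645.4  38.2  52.9] 0.8
grn [643.4 -10.5  53.4] 0.9
wht [641.6 -58.2  57.3] 0.5
blu [ 639.9 -106.7   52.6] 0.4
cap [622.2 212.1 101.7] 0.7
Bsink [411.  336.1  26.9] 0.5
Gsink [420.8 234.7  27.8] 1.4
Bterm [436.1 347.7  13.3] 0.7
Bcap [384.6 328.2  12.7] 1.3
Gterm [447.  245.7  13.6] 0.1
Gcap [394.9 229.3  12.1] 1.7
top stage [[319, 255], [326, 302], [233, 313], [231, 265]]
[[520.5, -130.4], [402.7, -130.9], [403.2, 100.1], [521.3, 93.5]] [461.90155091 -16.92416227]
 bay [277.1 291.4] 63.5 [442.4 -14.    8. ]
 bay [275.7 280. ] 121.0 [470.9 -13.7   8. ]
 bay [302.5 280.1] 126.0 [462.8 -80.5   8. ]
top tray [[430, 232], [441, 289], [345, 299], [338, 241]]
[[543.8, -416.3], [400.3, -414.7], [404.0, -176.3], [548.2, -181.2]] [ 474.08556181 -297.11371846]
side stage [[361, 294], [283, 293], [285, 240], [331, 217], [359, 235]]
[[318.5, 49.5], [477.6, 150.7], [567.7, -0.4], [506.4, -148.8], [408.6, -128.1]] [455.78144804 -15.42404106]
side tray [[359, 163], [401, 179], [368, 226], [323, 207]]
[[544.1, -407.6], [400.2, -405.0], [398.5, -159.7], [539.4, -159.3]] [ 470.57370989 -282.89573162]
```

Run:
```python
from h import *
a=snap('top');b=snap('side')
f=lambda v:(v*1000).round(1).tolist()
for n,p,q,z in[('red',(227.3,212),(241.6,236),.062),('yel',(246.7,210.6),(252.9,225.5),.062),('wht',(285.5,207.5),(273.9,204.4),.062),('cap',(173.3,223.5),(217,258.6),.11)]:
  print(n,f(onz(a,*p,z)),f(onz(b,*q,z)))
ca=lambda u,v:(105+(u+.5)/3.308-.5,205+(v+.5)/3.310-.5)
cb=lambda u,v:(190+(u+.5)/2.727-.5,185+(v+.5)/2.7256-.5)
for p,q in(((409,201),(243,240)),((708,165),(362,96)),((731,320),(465,143)),((424,357),(354,298))):
  t=tri(a,ca(*p),b,cb(*q));print('stage',f(t[0]),round(t[1]*1000,1),f(onz(a,*ca(*p),.008)),f(onz(b,*cb(*q),.008)))
for p in((478,271),(568,260),(658,248)):print('bay',f(onz(a,*ca(*p),.008)))
for q in((325,234),(357,192),(392,149)):print('bay',f(onz(b,*cb(*q),.008)))
# board rects (green): mask
for n,p,q in(('B',(98,386),(198,485)),('G',(236,355),(259,382))):print(n,f(onz(a,*ca(*p),.031)),f(onz(b,*cb(*q),.031)))
def ang(t,c):d=np.array(t)-c;return np.degrees(np.arctan2(d[1],d[0]))
print(ang((436.1,347.7),(384.6,328.2)),ang((447,245.7),(394.9,229.3)))
```

```text
red [645.5, 86.0, 62.0] [641.5, 92.5, 62.0]
yel [643.5, 38.1, 62.0] [639.5, 45.5, 62.0]
wht [640.1, -57.9, 62.0] [638.9, -53.7, 62.0]
cap [620.5, 210.7, 110.0] [616.7, 217.3, 110.0]
stage [521.9, 100.8, 3.7] 0.4 [521.2, 100.4, 8.0] [520.2, 103.8, 8.0]
stage [523.0, -130.3, 2.4] 1.0 [521.8, -129.7, 8.0] [521.0, -124.9, 8.0]
stage [404.9, -131.3, -1.3] 0.6 [404.4, -130.2, 8.0] [402.4, -122.5, 8.0]
stage [404.4, 100.8, 2.1] 0.4 [404.4, 100.4, 8.0] [402.4, 104.8, 8.0]
bay [462.6, 53.8, 8.0]
bay [462.8, -14.5, 8.0]
bay [463.7, -83.2, 8.0]
bay [460.5, 55.8, 8.0]
bay [460.9, -5.9, 8.0]
bay [459.5, -74.9, 8.0]
B [411.1, 335.0, 31.0] [409.4, 337.8, 31.0]
G [421.3, 234.3, 31.0] [419.1, 236.2, 31.0]
20.738709147522215 17.472921343135752
```

Side-view heights read about 5 mm low throughout, but the top view with known heights gives the right stage size (117 x 230) and key pitch (48). I'll use the top-view positions, starting with a move above the green module.

```bash
python3 -m jog '1 22 50 0 0;1 22 50 0 0;1 22 50 0 0;1 22 50 0 0;1 22 50 0 0' | tail -3; python3 -m jog '1 22 50 0 0;1 22 50 0 0;1 22 50 0 0;1 22 50 0 0;1 22 50 0 0' |tail -3; python3 -m jog '1 0 50 0 0;1 0 50 0 0;1 -10 50 0 0;1 -10 50 0 -2.5;1 -10 50 0 -2.5'|tail -3;  python3 -m jog '1 -10 50 -40 0;1 0 0 -40 0;1 0 0 0 0'
```

```text
wrist_force: [0.9, -0.5, 0.7]
gripper_width: 1.001
gripper_force: 0.0
wrist_force: [0.8, -1.7, 1.1]
gripper_width: 1.004
gripper_force: 0.0
wrist_force: [0.4, -0.2, 0.7]
gripper_width: 0.998
gripper_force: 0.0
time_s: 2.65
tcp_pos: [0.4195, 0.2205, 0.1497]
ee_rot: [[-0.953, -0.304, -0.005], [-0.304, 0.953, -0.005], [0.006, -0.003, -1.0]]
wrist_force: [-0.3, -0.8, -0.3]
gripper_width: 0.996
gripper_force: 0.0
```

```bash
python3 -m jog '1 2 14 -50 0;1 0 0 -55 0;1 0 0 0 0;1 0 0 0 0'|sed -n 2p
python3 - <<'E'
from h import *
a=snap('top');b=snap('side')
A=cv2.resize(np.ascontiguousarray(a['pixels'][270:350,120:220,::-1]),(400,320),interpolation=2)
B=cv2.resize(np.ascontiguousarray(b['pixels'][290:370,230:330,::-1]),(400,320),interpolation=2)
cv2.imwrite('pics/g1.png',np.hstack([A,B]))
E
```

```text
tcp_pos: [0.4252, 0.2366, 0.0495]
```

View pics/g1.png

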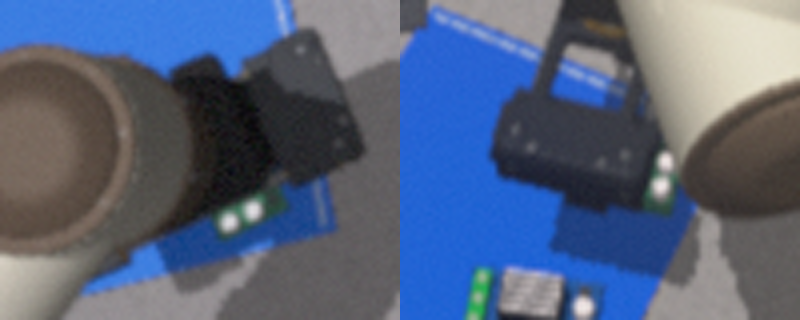

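The gripper covers the green module as intended, with the pads across the sink and the capacitors visible in front. Next I descend and settle.

```bash
python3 -m jog '1 -3 -2 -14 0;1 0 0 -10 0;1 0 0 0 0;1 0 0 0 0;1 0 0 0 0'
```

```text
time_s: 3.88
tcp_pos: [0.4207, 0.2339, 0.0234]
ee_rot: [[-0.953, -0.304, 0.001], [-0.304, 0.953, 0.001], [-0.001, 0.0, -1.0]]
wrist_force: [-0.4, -0.6, 0.1]
gripper_width: 0.997
gripper_force: 0.0
```

```bash
python3 -m jog '1 0 0 -2 0;0 0 0 0 0;0 0 0 0 0;0 0 0 0 0;0 0 0 0 0';python3 -m jog '0 0 0 0 0;0 0 0 0 0;0 0 0 20 0;0 0 0 40 0;0 0 0 0 0'
```

```text
time_s: 4.5
tcp_pos: [0.4204, 0.2336, 0.021]
ee_rot: [[-0.953, -0.304, 0.0], [-0.304, 0.953, 0.0], [-0.0, 0.0, -1.0]]
wrist_force: [-0.3, 0.1, -0.3]
gripper_width: 0.633
gripper_force: 0.0
time_s: 5.12
tcp_pos: [0.4219, 0.2351, 0.0837]
ee_rot: [[-0.953, -0.304, 0.005], [-0.304, 0.953, 0.005], [-0.006, 0.003, -1.0]]
wrist_force: [0.1, 0.4, -1.2]
gripper_width: 0.063
gripper_force: 0.0
```

The fingers are slow and needed about 10 rows to close, so I lifted too early. I'll open, step aside and look again.

```bash
python3 -m jog '1 10 -50 40 0;1 0 -50 0 0;1 0 -40 0 0;1 0 0 0 0;1 0 0 0 0'|sed -n 1,2p
python3 - <<'E'
from h import *
a=snap('top');b=snap('side')
A=cv2.resize(np.ascontiguousarray(a['pixels'][270:350,105:205,::-1]),(400,320),interpolation=2)
B=cv2.resize(np.ascontiguousarray(b['pixels'][310:390,220:320,::-1]),(400,320),interpolation=2)
cv2.imwrite('pics/g2.png',np.hstack([A,B]))
E
```

```text
time_s: 5.75
tcp_pos: [0.43, 0.0954, 0.1192]
```

View pics/g2.png

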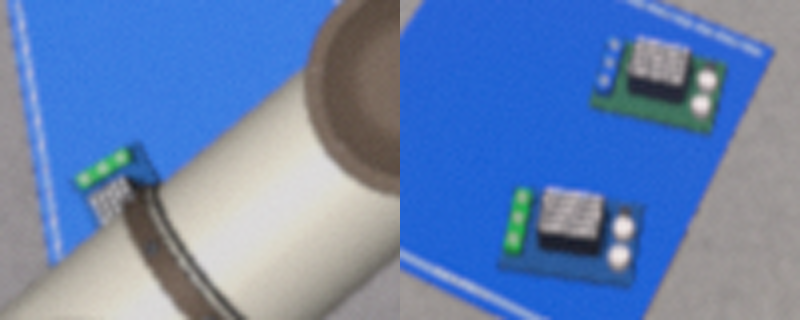

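The green module is unmoved: its sink in the side view is at (284.8,325.5), as before. I go back and close for longer.

```bash
python3 -m jog '0.6 -10 50 0 0;0.6 0 50 0 0;0.6 0 40 0 0;0.6 0 0 -50 0;0.6 0 0 -45 0'>/dev/null;python3 -m jog '0.6 0 0 -5 0;0.6 0 0 0 0;0.6 0 0 0 0;0 0 0 0 0;0 0 0 0 0';python3 -m jog '0 0 0 0 0;0 0 0 0 0;0 0 0 0 0;0 0 0 0 0;0 0 0 0 0'
```

```text
time_s: 7.1
tcp_pos: [0.4203, 0.2356, 0.0204]
ee_rot: [[-0.953, -0.303, 0.001], [-0.303, 0.953, 0.001], [-0.002, 0.001, -1.0]]
wrist_force: [-0.3, 0.3, 0.4]
gripper_width: 0.45
gripper_force: 0.0
time_s: 7.72
tcp_pos: [0.42, 0.2353, 0.0198]
ee_rot: [[-0.953, -0.304, 0.0], [-0.304, 0.953, -0.0], [-0.0, -0.0, -1.0]]
wrist_force: [-1.3, -1.9, 4.6]
gripper_width: 0.272
gripper_force: 30.0
```

```bash
python3 -m jog '0 0 0 30 0;0 0 0 50 0;0 3 -50 0 -6;0 8 -50 0 -6;0 8 -50 0 -5.6'|tail -2;python3 -m jog '0 8 -50 0 0;0 8 -50 0 0;0 8 -50 0 0;0 0 -18 0 0;0 0 0 0 0'>/dev/null;python3 -m jog '0 0 0 0 0;0 0 0 0 0'
```

```text
gripper_width: 0.273
gripper_force: 30.0
time_s: 9.22
tcp_pos: [0.463, -0.0818, 0.0995]
ee_rot: [[-1.0, -0.003, 0.0], [-0.003, 1.0, 0.0], [-0.0, 0.0, -1.0]]
wrist_force: [-0.2, 0.9, -0.4]
gripper_width: 0.273
gripper_force: 30.0
```

```bash
python3 -m jog '0 0 -1 -40 0;0 0 0 -24 0;0 0 0 -6 0;0 0 0 0 0;0 0 0 0 0';python3 -m jog '0 0 0 -3 0;0 0 0 -1 0;0 0 0 0 0;0 0 0 0 0'
```

```text
time_s: 9.85
tcp_pos: [0.4639, -0.0833, 0.0305]
ee_rot: [[-1.0, -0.002, 0.002], [-0.002, 1.0, 0.0], [-0.002, 0.0, -1.0]]
wrist_force: [-0.3, -0.0, -0.8]
gripper_width: 0.275
gripper_force: 30.0
time_s: 10.35
tcp_pos: [0.463, -0.0837, 0.0256]
ee_rot: [[-1.0, -0.001, 0.0], [-0.001, 1.0, -0.0], [-0.0, -0.0, -1.0]]
wrist_force: [0.3, 0.8, -1.4]
gripper_width: 0.274
gripper_force: 30.0
```

Run:
```python
from h import *
b=snap('side');print(r.sense()['gripper_force'])
cv2.imwrite('pics/p1.png',cv2.resize(np.ascontiguousarray(b['pixels'][190:310,260:400,::-1]),(700,600),interpolation=2))
```

```text
29.99981313943863
```

View pics/p1.png

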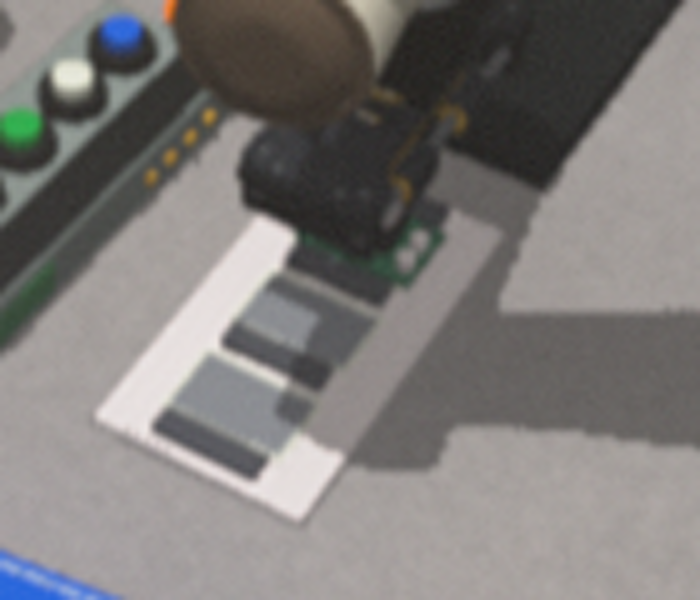

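The green board sits within its bay, between the stops. I'll lower it a touch, release, and go for the blue one.

```bash
python3 -m jog '0 0 0 -1 0;0 0 0 0 0;0.5 0 0 0 0;0.5 0 0 0 0;0.5 0 0 0 0';python3 -m jog '0.5 0 0 0 0;0.5 0 0 30 0;0.5 0 0 45 0;0.5 0 50 0 0;0.5 -5 50 0 0' >/dev/null; python3 -m jog '0.6 -5 55 0 0;0.6 -5 55 0 0;0.6 -5 55 0 5;0.6 -5 55 0 5;0.6 -7 50 0 5' >/dev/null;python3 -m jog '0.6 -20 48 0 5.7;0.6 0 0 0 0;0.6 0 0 0 0'
```

```text
time_s: 11.02
tcp_pos: [0.463, -0.0837, 0.0245]
ee_rot: [[-1.0, -0.001, -0.0], [-0.001, 1.0, -0.0], [0.0, -0.0, -1.0]]
wrist_force: [-0.8, -1.7, 0.6]
gripper_width: 0.478
gripper_force: 0.0
time_s: 12.65
tcp_pos: [0.4105, 0.334, 0.0992]
ee_rot: [[-0.935, -0.355, -0.001], [-0.355, 0.935, -0.001], [0.001, -0.001, -1.0]]
wrist_force: [-0.4, 0.6, -0.2]
gripper_width: 0.596
gripper_force: 0.0
```

Run:
```python
from h import *
a=snap('top')
cv2.imwrite('pics/p2.png',cv2.resize(np.ascontiguousarray(a['pixels'][200:350,100:340,::-1]),(800,500),interpolation=2))
```

```text
(no output)
```

View pics/p2.png

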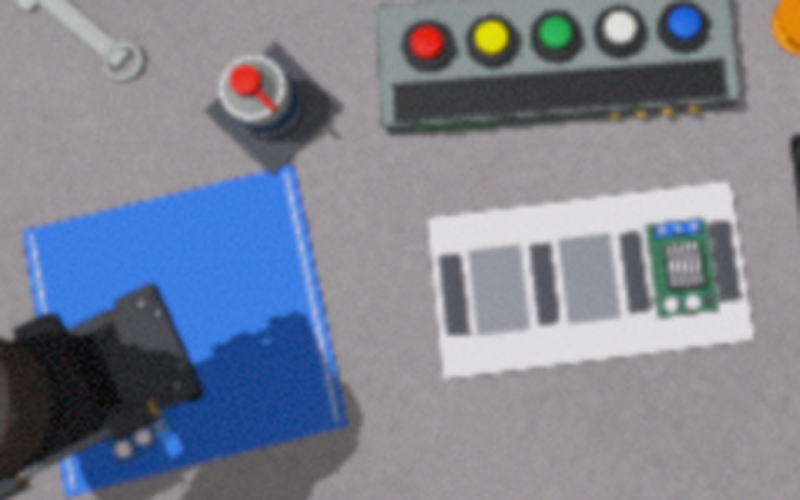

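The green module is well centred in the right-hand bay, at (683,268) in this crop. Now I grip the blue one.

```bash
python3 -m jog '0.6 0 1 -40 0;0.6 0 0 -35 0;0.6 0 0 -4 0;0.6 0 0 0 0;0 0 0 0 0'>/dev/null;python3 -m jog '0 0 0 0 0;0 0 0 0 0;0 0 0 0 0;0 0 0 0 0;0 0 0 0 0';python3 -m jog '0 0 0 0 0;0 0 0 0 0'
```

```text
time_s: 13.95
tcp_pos: [0.4111, 0.3357, 0.021]
ee_rot: [[-0.935, -0.355, 0.0], [-0.355, 0.935, 0.001], [-0.001, 0.0, -1.0]]
wrist_force: [-1.7, -0.3, 5.9]
gripper_width: 0.28
gripper_force: 29.2
time_s: 14.2
tcp_pos: [0.4111, 0.3356, 0.021]
ee_rot: [[-0.935, -0.355, 0.0], [-0.355, 0.935, 0.001], [-0.001, 0.0, -1.0]]
wrist_force: [-1.2, -0.0, 5.1]
gripper_width: 0.275
gripper_force: 29.2
```

```bash
python3 -m jog '0 0 0 30 0;0 0 0 50 0;0 8 -50 0 -7;0 8 -50 0 -7;0 8 -50 0 -6.8'|tail -2;python3 -m jog '0 10 -50 0 0;0 10 -50 0 0;0 8 -32 0 0;0 0 0 0 0;0 0 0 0 0';python3 -m jog '0 0 0 -40 0;0 0 0 -25 0;0 0 0 -6 0;0 0 0 0 0;0 0 0 0 0'
```

```text
gripper_width: 0.278
gripper_force: 29.2
time_s: 15.45
tcp_pos: [0.4627, 0.0533, 0.1001]
ee_rot: [[-1.0, 0.001, -0.001], [0.001, 1.0, -0.0], [0.001, -0.0, -1.0]]
wrist_force: [-0.4, -0.1, -0.8]
gripper_width: 0.274
gripper_force: 29.2
time_s: 16.08
tcp_pos: [0.4638, 0.054, 0.0305]
ee_rot: [[-1.0, -0.0, 0.002], [-0.0, 1.0, 0.001], [-0.002, 0.001, -1.0]]
wrist_force: [0.3, -1.1, -1.7]
gripper_width: 0.27
gripper_force: 30.0
```

Lower, release, rise, then head beside the cap at height and check the stage.

```bash
python3 -m jog '0 0 0 -3 0;0 0 0 -1 0;0 0 0 0 0;0 0 0 0 0';python3 -m jog '0.5 0 0 0 0;0.5 0 0 0 0;0.5 0 0 0 0;0.5 0 0 0 0;0.5 0 0 30 0'|sed -n 2,4p;python3 -m jog '0 0 0 50 0;0 0 0 55 0;0 30 50 0 0;0 40 45 0 0;0 45 30 0 0'>/dev/null;python3 -m jog '0 42 32 0 0;0 0 0 0 0;0 0 0 0 0;0 0 0 0 0;0 0 0 0 0'
cat > chk.py <<'E'
from h import *
import sys
a=snap('top');g=cv2.cvtColor(np.ascontiguousarray(a['pixels']),cv2.COLOR_RGB2HSV)
cv2.imwrite('pics/'+sys.argv[1],cv2.resize(np.ascontiguousarray(a['pixels'][200:350,100:340,::-1]),(800,500),interpolation=2))
for n,lo,hi in(('green',(50,60,30),(95,255,160)),('blue',(97,70,30),(125,255,170)),('red',(0,90,40),(10,255,200))):
  m=cv2.inRange(g,np.array(lo),np.array(hi));z=np.zeros_like(m);z[240:320,225:335]=m[240:320,225:335]
  z=cv2.morphologyEx(z,cv2.MORPH_CLOSE,np.ones((5,5)))
  for ct in cv2.findContours(z,cv2.RETR_EXTERNAL,2)[0]:
    if cv2.contourArea(ct)>100:
      (u,v),wh,an=cv2.minAreaRect(ct);print(n,round(u,1),round(v,1),np.round(wh,1),an,(onz(a,u,v,.016)*1000).round(1))
E
python3 chk.py p3.png
```

```text
time_s: 16.58
tcp_pos: [0.4632, 0.0535, 0.0262]
ee_rot: [[-1.0, 0.0, 0.001], [0.0, 1.0, 0.0], [-0.001, 0.0, -1.0]]
wrist_force: [-2.7, 1.0, 6.8]
gripper_width: 0.274
gripper_force: 30.0
tcp_pos: [0.4614, 0.0526, 0.0541]
ee_rot: [[-1.0, 0.001, -0.005], [0.001, 1.0, -0.002], [0.005, -0.002, -1.0]]
wrist_force: [1.5, 0.6, 0.9]
time_s: 18.45
tcp_pos: [0.6194, 0.2098, 0.1613]
ee_rot: [[-1.0, 0.001, 0.001], [0.001, 1.0, 0.0], [-0.001, 0.0, -1.0]]
wrist_force: [-0.9, -0.4, 0.8]
gripper_width: 0.008
gripper_force: 0.0
green 304.3 280.0 [26.  17.7] 83.6598129272461 [461.8 -84.2  16. ]
blue 251.6 286.7 [25.1 16.3] 76.75948333740234 [460.9  47.5  16. ]
```

View pics/p3.png

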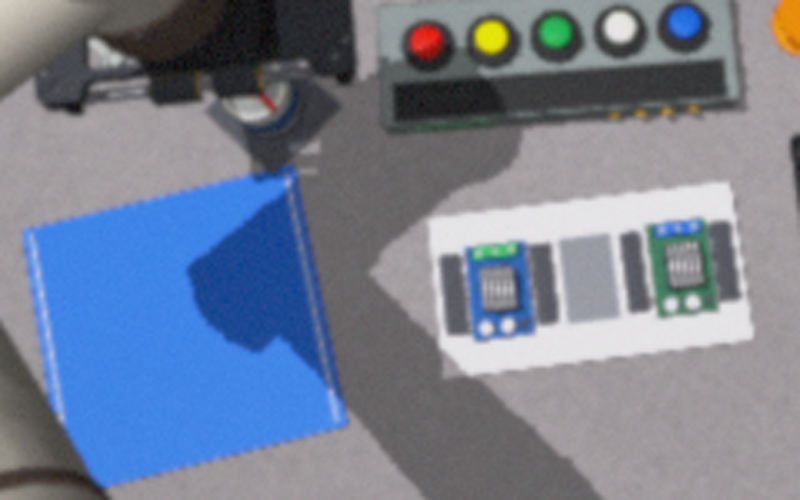

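Both modules are centred in their bays. Cap press next.

```bash
python3 -m jog '0 1 1 -25 0;0 0 0 -14 0;0 0 0 -9.5 0;0 0 0 0 0;0 0 0 0 0';python3 -m jog '0 0 0 0 0;0 0 0 30 0;0 0 0 30 0;0 0 0 0 0' | sed -n 2p; python3 chk.py p4.png
```

```text
time_s: 19.12
tcp_pos: [0.6207, 0.211, 0.1132]
ee_rot: [[-1.0, 0.0, -0.0], [0.0, 1.0, -0.001], [0.0, -0.001, -1.0]]
wrist_force: [-2.6, -1.1, 3.5]
gripper_width: 0.007
gripper_force: 2.3
tcp_pos: [0.623, 0.2124, 0.1747]
green 304.3 280.0 [26.  17.7] 83.6598129272461 [461.8 -84.2  16. ]
blue 251.8 286.7 [25.  16.2] 75.96376037597656 [460.8  47.   16. ]
```

View pics/p4.png

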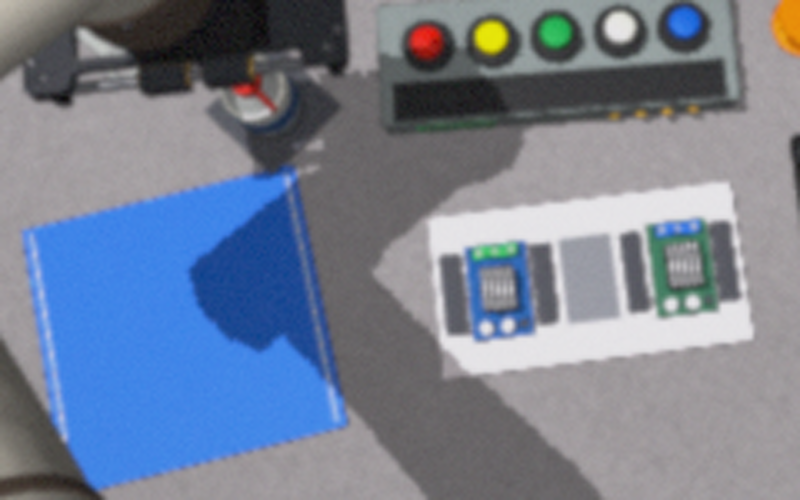

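Force was 3.5 N, so the cap probably counted as pressed. I'll press once more, deeper, to be sure.

```bash
python3 -m jog '0 -1 0 -40 0;0 0 0 -15 0;0 0 0 -6.5 0;0 0 0 0 0;0 0 0 0 0'|sed -n 2,4p;python3 -m jog '0 0 0 -2 0;0 0 0 0 0;0 0 0 0 0';python3 -m jog '0 0 0 50 0;0 0 0 15 0;0 0 0 0 0' | sed -n 2p
```

```text
tcp_pos: [0.6189, 0.2108, 0.1124]
ee_rot: [[-1.0, -0.0, -0.002], [-0.0, 1.0, -0.002], [0.002, -0.002, -1.0]]
wrist_force: [-6.7, -1.1, 10.7]
time_s: 20.68
tcp_pos: [0.619, 0.2108, 0.1122]
ee_rot: [[-1.0, -0.001, -0.001], [-0.001, 1.0, -0.002], [0.001, -0.002, -1.0]]
wrist_force: [-9.6, -0.5, 16.6]
gripper_width: 0.006
gripper_force: 8.5
tcp_pos: [0.6205, 0.2117, 0.1744]
```

Cap bottomed out at 104 mm. Now white.

```bash
python3 -m jog '0 5 -55 0 0;0 5 -55 0 0;0 5 -55 0 0;0 5 -55 0 0;0 0 -49 0 0'>/dev/null;python3 -m jog '0 0 0 -50 0;0 0 0 -35 0;0 0 0 0 0;0 0 0 0 0';python3 chk.py p5.png
```

```text
time_s: 22.18
tcp_pos: [0.6406, -0.0576, 0.0889]
ee_rot: [[-1.0, -0.0, 0.001], [-0.0, 1.0, -0.001], [-0.001, -0.001, -1.0]]
wrist_force: [-0.4, -0.2, -0.2]
gripper_width: 0.005
gripper_force: 0.0
green 304.3 280.0 [25.8 17.3] 83.6598129272461 [462.  -84.1  16. ]
```

View pics/p5.png

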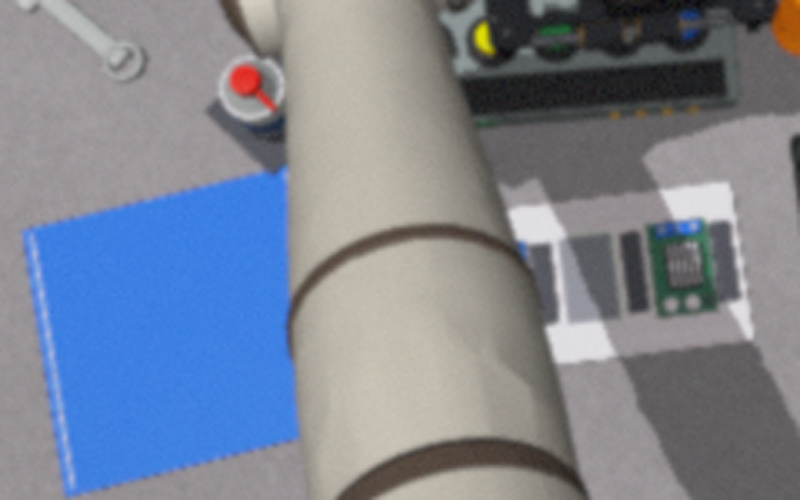

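The fingers stand over the white key at (625,30), and the green module is unmoved. Press, and check the modules numerically in both views.

```bash
cat > num.py <<'E'
from h import *
for n,w,ro,z0 in(('top',(225,240,335,320),0,.016),('side',(270,205,375,305),0,.016)):
  c=snap(n);g=cv2.cvtColor(np.ascontiguousarray(c['pixels']),cv2.COLOR_RGB2HSV)
  for k,lo,hi in(('green',(50,60,30),(95,255,160)),('blue',(97,70,30),(125,255,170))):
    m=cv2.inRange(g,np.array(lo),np.array(hi))[w[1]:w[3],w[0]:w[2]]
    m=cv2.morphologyEx(m,cv2.MORPH_CLOSE,np.ones((5,5)))
    for ct in cv2.findContours(m,cv2.RETR_EXTERNAL,2,offset=w[:2])[0]:
      if cv2.contourArea(ct)>70:print(n,k,np.round(cv2.minAreaRect(ct)[0],1),cv2.contourArea(ct),(onz(c,*cv2.minAreaRect(ct)[0],z0)*1000).round(0))
E
python3 num.py; python3 -m jog '0 0 0 -15 0;0 0 0 -8 0;0 0 0 -4 0;0 0 0 0 0;0 0 0 0 0';python3 -m jog '0 0 0 17 0;0 0 0 10 0;0 0 0 0 0' | sed -n 2p; python3 num.py
```

```text
top green [304.2 280.2] 300.5 [461. -84.  16.]
side blue [308.7 269.6] 201.0 [459.  59.  16.]
time_s: 22.95
tcp_pos: [0.64, -0.0574, 0.0643]
ee_rot: [[-1.0, -0.001, 0.001], [-0.001, 1.0, -0.001], [-0.001, -0.001, -1.0]]
wrist_force: [-4.6, 2.3, 14.0]
gripper_width: 0.006
gripper_force: 7.0
tcp_pos: [0.6403, -0.0577, 0.0892]
top green [304.  280.5] 301.5 [461. -83.  16.]
side blue [308.5 269.5] 198.5 [460.  59.  16.]
```

```bash
python3 -m jog '0 2 48 0 0;0 1 48 0 0;0 0 0 0 0;0 0 0 0 0;0 0 0 0 0'|sed -n 2p; python3 num.py; python3 -m jog '0 0 0 -15 0;0 0 0 -8 0;0 0 0 -4 0;0 0 0 0 0;0 0 0 0 0';python3 -m jog '0 0 0 17 0;0 0 0 10 0;0 0 0 0 0' | sed -n 2p; python3 num.py
```

```text
tcp_pos: [0.6427, 0.0372, 0.0881]
top green [304.4 280.1] 344.0 [462. -84.  16.]
top blue [249.5 287.2] 354.0 [460.  53.  16.]
side green [332.4 239. ] 92.5 [460. -67.  16.]
side blue [308.4 269.7] 184.0 [460.  60.  16.]
time_s: 24.78
tcp_pos: [0.6428, 0.0378, 0.0643]
ee_rot: [[-1.0, -0.001, -0.0], [-0.001, 1.0, -0.001], [0.0, -0.001, -1.0]]
wrist_force: [-6.1, -0.4, 15.5]
gripper_width: 0.007
gripper_force: 7.5
tcp_pos: [0.6433, 0.0385, 0.089]
top green [304.3 280. ] 345.0 [462. -84.  16.]
top blue [249.6 287.2] 356.5 [460.  53.  16.]
side green [332.3 238.4] 92.5 [461. -69.  16.]
side blue [308.4 269.7] 185.0 [460.  60.  16.]
```

Yellow was pressed with both modules in place. Green key next, checking before and after.

```bash
python3 -m jog '0 -1 -24 0 0;0 -1 -24 0 0;0 0 0 0 0;0 0 0 0 0;0 0 0 0 0'|sed -n 2p; python3 num.py; python3 -m jog '0 0 0 -15 0;0 0 0 -8 0;0 0 0 -4 0;0 0 0 0 0;0 0 0 0 0';python3 -m jog '0 0 0 30 0;0 0 0 50 0;0 0 0 0 0' | sed -n 2p; python3 num.py
```

```text
tcp_pos: [0.641, -0.0095, 0.0885]
top green [304.3 280. ] 367.0 [462. -84.  16.]
top blue [249.4 286.4] 287.5 [462.  53.  16.]
side blue [308.5 269.5] 202.5 [460.  59.  16.]
time_s: 26.6
tcp_pos: [0.6408, -0.0092, 0.0643]
ee_rot: [[-1.0, -0.001, 0.0], [-0.001, 1.0, -0.001], [-0.0, -0.001, -1.0]]
wrist_force: [-6.0, 2.2, 15.7]
gripper_width: 0.002
gripper_force: 7.7
tcp_pos: [0.6436, -0.0093, 0.1457]
top green [304.3 280. ] 344.0 [462. -84.  16.]
top blue [249.4 286.6] 289.0 [462.  53.  16.]
side blue [308.5 269.5] 203.0 [460.  59.  16.]
```

```bash
python3 -m jog '0.6 -45 -18 0 0;0.6 -45 -18 0 0;0.6 -45 -18 0 0;0.6 -43 -20 0 0;0.6 0 0 -50 0'|sed -n 2p; python3 -m jog '0.6 0 0 -15 0;0.6 0 0 0 0;0.6 0 0 0 0;0.6 0 0 0 0';python3 num.py
```

```text
tcp_pos: [0.4619, -0.0845, 0.093]
time_s: 28.2
tcp_pos: [0.4635, -0.0835, 0.0771]
ee_rot: [[-1.0, 0.0, 0.001], [0.0, 1.0, 0.0], [-0.001, 0.0, -1.0]]
wrist_force: [0.2, 0.4, -0.1]
gripper_width: 0.598
gripper_force: 0.0
side blue [308.5 269.5] 197.5 [460.  59.  16.]
```

```bash
python3 -m jog '0.6 0 0 -30 0;0.6 0 0 -18 0;0.6 0 0 -4 0;0.6 0 0 0 0;0 0 0 0 0'|sed -n 2p; python3 -m jog '0 0 0 0 0;0 0 0 0 0;0 0 0 0 0;0 0 0 0 0;0 0 0 0 0';python3 -m jog '0 0 0 30 0;0 0 0 50 0;0 0 0 0 0'
```

```text
tcp_pos: [0.4636, -0.0835, 0.0252]
time_s: 29.55
tcp_pos: [0.4631, -0.0836, 0.0247]
ee_rot: [[-1.0, 0.0, 0.0], [0.0, 1.0, -0.0], [-0.0, -0.0, -1.0]]
wrist_force: [-0.5, -0.0, 1.8]
gripper_width: 0.275
gripper_force: 30.0
time_s: 29.92
tcp_pos: [0.4656, -0.0834, 0.1078]
ee_rot: [[-1.0, -0.0, 0.009], [-0.0, 1.0, 0.001], [-0.009, 0.001, -1.0]]
wrist_force: [0.1, 1.2, -1.6]
gripper_width: 0.274
gripper_force: 30.0
```

```bash
python3 -m jog '0 3 -55 0 0;0 2 -55 0 0;0 2 -55 0 0;0 2 -55 0 0;0 2 -53 0 0'|sed -n 2p; python3 -m jog '0 0 0 0 0;0 0 0 -40 0;0 0 0 -30 0;0 0 0 0 0;0 0 0 0 0'; python3 -m jog '0 0 0 -8 0;0 0 0 -2 0;0 0 0 -2 0;0 0 0 0 0;0 0 0 0 0'
```

```text
tcp_pos: [0.4731, -0.3581, 0.1028]
time_s: 31.18
tcp_pos: [0.4746, -0.3564, 0.0352]
ee_rot: [[-1.0, -0.001, 0.001], [-0.001, 1.0, -0.001], [-0.001, -0.001, -1.0]]
wrist_force: [1.2, -0.2, 0.2]
gripper_width: 0.274
gripper_force: 30.0
time_s: 31.8
tcp_pos: [0.4741, -0.3567, 0.0227]
ee_rot: [[-1.0, 0.0, 0.0], [0.0, 1.0, -0.0], [-0.0, -0.0, -1.0]]
wrist_force: [0.5, 0.6, -1.6]
gripper_width: 0.269
gripper_force: 30.0
```

Release, then back to the blue one; check before gripping.

```bash
python3 -m jog '0 0 0 -1 0;0 0 0 0 0;0.5 0 0 0 0;0.5 0 0 0 0;0.5 0 0 0 0'|sed -n '2p;4,5p'; python3 -m jog '0.6 0 0 0 0;0.6 0 0 30 0;0.6 0 0 50 0;0.6 -2 55 0 0;0.6 -2 55 0 0'>/dev/null;python3 -m jog '0.6 -2 55 0 0;0.6 -2 55 0 0;0.6 -2 55 0 0;0.6 0 0 0 0;0.6 0 0 0 0'|sed -n 2p;python3 num.py;python3 - <<'E'
from h import *
a=snap('top')
cv2.imwrite('pics/q1.png',cv2.resize(np.ascontiguousarray(a['pixels'][190:330,220:460,::-1]),(800,467),interpolation=2))
E
```

```text
tcp_pos: [0.4741, -0.3567, 0.0217]
wrist_force: [-0.4, 1.4, -0.3]
gripper_width: 0.475
tcp_pos: [0.4641, -0.0815, 0.1017]
side blue [308.7 269.6] 198.5 [459.  59.  16.]
```

View pics/q1.png

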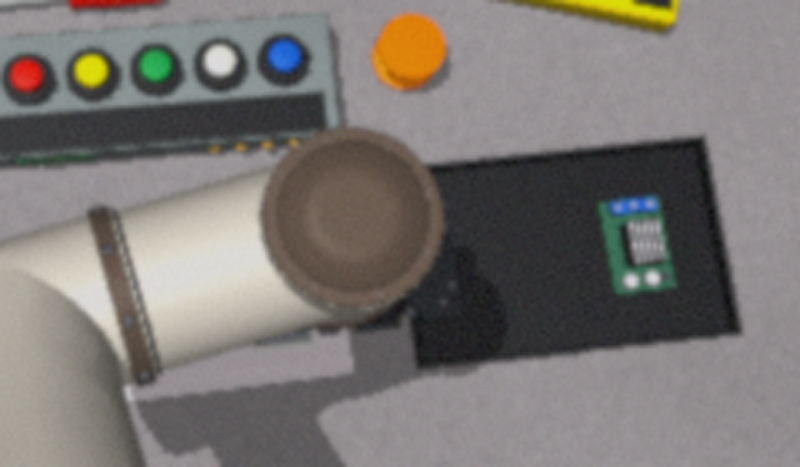

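The green module lies flat in the tray at (637,245), and the blue one hasn't moved on the stage. Now I take the blue one.

```bash
python3 -m jog '0.6 -1 45 0 0;0.6 0 45 0 0;0.6 0 45 0 0;0.6 0 0 0 0;0.6 0 0 -40 0'|sed -n 2p; python3 -m jog '0.6 0 0 -30 0;0.6 0 0 -5 0;0.6 0 0 0 0;0.6 0 0 0 0;0.6 0 0 0 0'|sed -n 2,4p
```

```text
tcp_pos: [0.4657, 0.0538, 0.0633]
tcp_pos: [0.4636, 0.0535, 0.0275]
ee_rot: [[-1.0, 0.001, 0.002], [0.001, 1.0, 0.001], [-0.002, 0.001, -1.0]]
wrist_force: [-0.2, 0.2, 0.4]
```

```bash
python3 -m jog '0.6 0 0 -1.5 0;0 0 0 0 0;0 0 0 0 0;0 0 0 0 0;0 0 0 0 0'>/dev/null; python3 -m jog '0 0 0 0 0;0 0 0 0 0;0 0 0 0 0;0 0 0 0 0';python3 -m jog '0 0 0 30 0;0 0 0 50 0;0 3 -50 0 0;0 3 -50 0 0;0 3 -50 0 0';python3 -m jog '0 2 -50 0 0;0 0 -48 0 0;0 0 -48 0 0;0 0 0 0 0;0 0 0 0 0'
```

```text
time_s: 36.2
tcp_pos: [0.463, 0.0534, 0.025]
ee_rot: [[-1.0, 0.0, -0.0], [0.0, 1.0, 0.0], [0.0, 0.0, -1.0]]
wrist_force: [-0.3, -0.0, -1.1]
gripper_width: 0.272
gripper_force: 30.0
time_s: 36.83
tcp_pos: [0.4717, -0.098, 0.1051]
ee_rot: [[-1.0, -0.0, 0.0], [-0.0, 1.0, 0.0], [-0.0, 0.0, -1.0]]
wrist_force: [0.6, -0.7, -1.3]
gripper_width: 0.277
gripper_force: 30.0
time_s: 37.45
tcp_pos: [0.4733, -0.2426, 0.1046]
ee_rot: [[-1.0, 0.001, -0.001], [0.001, 1.0, 0.001], [0.001, 0.001, -1.0]]
wrist_force: [0.6, -0.4, -1.0]
gripper_width: 0.272
gripper_force: 30.0
```

```bash
python3 -m jog '0 0 0 -40 0;0 0 0 -30 0;0 0 0 -8 0;0 0 0 -3 0;0 0 0 0 0'|sed -n 2,4p; python3 -m jog '0 0 0 -1 0;0 0 0 0 0;0 0 0 0 0;0.5 0 0 0 0;0.5 0 0 0 0'|sed -n 2,5p;python3 -m jog '0.5 0 0 0 0;0.5 0 0 0 0;0.5 0 0 30 0;0 0 0 60 0;0 15 40 0 0'; python3 -m jog '0 30 50 0 0;0 30 50 0 0;0 30 50 0 0;0 30 50 0 0;0 30 50 0 0'|sed -n 2p;python3 - <<'E'
from h import *
a=snap('top')
cv2.imwrite('pics/q2.png',cv2.resize(np.ascontiguousarray(a['pixels'][190:330,220:460,::-1]),(800,467),interpolation=2))
E
```

```text
tcp_pos: [0.4748, -0.2425, 0.025]
ee_rot: [[-1.0, -0.0, 0.002], [-0.0, 1.0, -0.0], [-0.002, -0.0, -1.0]]
wrist_force: [0.1, -0.9, -1.0]
tcp_pos: [0.4742, -0.2427, 0.0232]
ee_rot: [[-1.0, 0.0, 0.0], [0.0, 1.0, -0.0], [-0.0, -0.0, -1.0]]
wrist_force: [-0.2, 0.5, 0.6]
gripper_width: 0.419
time_s: 39.33
tcp_pos: [0.492, -0.2043, 0.1178]
ee_rot: [[-1.0, 0.003, 0.01], [0.003, 1.0, -0.002], [-0.01, -0.002, -1.0]]
wrist_force: [0.6, 0.7, -0.9]
gripper_width: 0.351
gripper_force: 0.0
tcp_pos: [0.6397, 0.0491, 0.113]
```

View pics/q2.png

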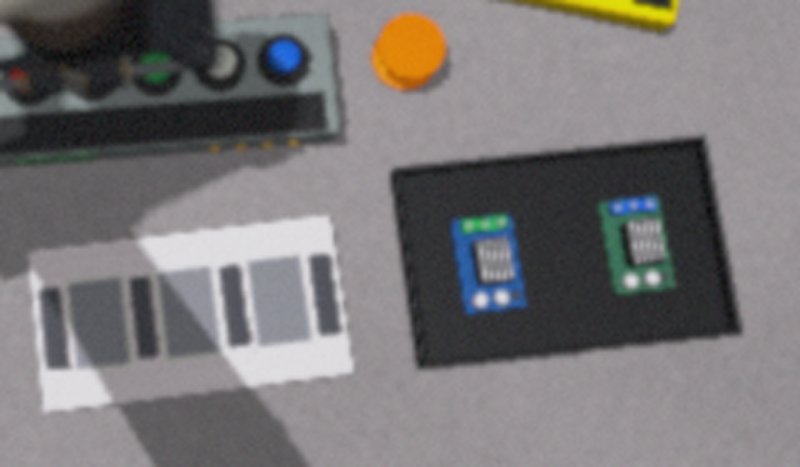

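Both modules lie flat in the tray, at (487,262) and (637,245). Red key next.

```bash
python3 -m jog '0 5 38 0 0;0 0 0 0 0;0 0 0 0 0;0 0 0 0 0;0 0 0 0 0'
```

```text
time_s: 40.62
tcp_pos: [0.6439, 0.0844, 0.1132]
ee_rot: [[-1.0, 0.002, 0.0], [0.002, 1.0, 0.0], [-0.0, 0.0, -1.0]]
wrist_force: [-0.7, 0.0, 0.0]
gripper_width: 0.004
gripper_force: 0.0
```

```bash
python3 -m jog '0 1 1 -30 0;0 0 0 -10 0;0 0 0 -6 0;0 0 0 -5 0;0 0 0 0 0';python3 -m jog '0 0 0 0 0;0 0 0 30 0;0 0 0 50 0;0 0 0 40 0;0 0 0 0 0';  python3 - <<'E'
from h import *
c=snap('top');g=cv2.cvtColor(np.ascontiguousarray(c['pixels']),cv2.COLOR_RGB2HSV)
for k,lo,hi in(('green',(50,60,30),(95,255,160)),('blue',(97,70,30),(125,255,170))):
  m=cv2.morphologyEx(cv2.inRange(g,np.array(lo),np.array(hi))[235:305,335:445],cv2.MORPH_CLOSE,np.ones((5,5)))
  for ct in cv2.findContours(m,cv2.RETR_EXTERNAL,2,offset=(335,235))[0]:
    if cv2.contourArea(ct)>70:print(k,(onz(c,*cv2.minAreaRect(ct)[0],.013)*1000).round(0))
E
```

```text
time_s: 41.25
tcp_pos: [0.6449, 0.0859, 0.0644]
ee_rot: [[-1.0, -0.0, 0.0], [-0.0, 1.0, -0.001], [-0.0, -0.001, -1.0]]
wrist_force: [-4.6, -2.7, 8.3]
gripper_width: 0.003
gripper_force: 4.2
time_s: 41.88
tcp_pos: [0.6478, 0.0871, 0.1875]
ee_rot: [[-1.0, -0.0, 0.011], [-0.0, 1.0, 0.003], [-0.011, 0.003, -1.0]]
wrist_force: [0.3, 0.0, -0.1]
gripper_width: 0.007
gripper_force: 0.0
green [ 473. -356.   13.]
blue [ 472. -242.   13.]
```

```bash
python3 -c "
from station import r
print(r.finish_job())"
```

```text
the job is handed in; nothing more can be done
None
```

The job is handed in: both modules (green and blue) were still centred in their bays for the duster puff and the white, yellow and green presses, then went flat into the tray before I pressed red. The hand-in gave no verdict, so I don't know how it was judged.

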